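# Roll the teal splashback tiles home

### The arm

A 6-joint arm with a two-finger parallel gripper is mounted at the origin on the work surface. World frame = base frame: x ahead of the robot, y to its left, z up, the work surface at z = 0. Lengths are in m, angles in rad, forces in N, time in s.
With the tool pointing down it reaches from about 0.35 to 0.85 m from the base axis. Payload 8.1 kg.
Tool frame: the origin (TCP) lies midway between the tips of the shut fingers; the grasp point (between the pads) lies robot.grip_depth behind it (robot.grip_depth is the distance from the TCP to the grasp point, in m); z points along the fingers, y is the line along which they close (so a half turn about z gives the same grasp; the last joint's range is limited). The gripper opens to 93 mm and grips with 3 to 60 N. Pads are 15 mm wide; open, the fingers measure 128 mm over their backs; the gripper's body (75 mm by 188 mm) begins 65 mm behind the grasp point.
Start: joints at [-1.316, 0.13, 1.488, -0, 1.523, -0.085], TCP at [0.2, -0.566, 0.219] pointing down, gripper open.
Joint ranges: [-2.96, 2.96], [-0.89, 2.26], [0.02, 2.5], [-1.34, 4.48], [0, 2.73], [-2.66, 2.66]. Speed limits (rad/s): [2.39, 2.39, 2.79, 3.14, 3.14, 3.14].

### API

Orientations are given as a rotation vector (axis times angle).
In Python, from plant import robot gives the robot as it stands.
- The arm moves only by the tool carry_out, never from a script. Its argument "rows" is a list of rows, each a list of 6 numbers: the shift along the tool's x, y, z in m, then the turn, a rotation vector about the tool's x, y, z in degrees. A call has 1 to 12 rows; each row is the pose to reach, as a shift and turn from the pose commanded when the call began, along the tool's axes at that moment; what a row does not reach only later rows make up. A row lasts 1/8 s, in which the tool goes at most 62.5 mm and 10.7 degrees, less where a joint would pass 70% of its speed; a pose out of reach is approached as far as the arm can. A call with a gripper value outside its range is refused whole. "jaw" is the closure in counts, from 0 (fully open) to 255 (shut), set as the call begins (left out, the last holds). The fingers move at their own pace and stop on an object; "force" is the grip in N (left out, the last holds). Time passes only in rows, so rows that repeat a pose let the fingers close. It gives the time, the measured TCP pose, the force, the opening and the grip force at its end, in the units of the state.
- robot.read_state(): the state, without advancing time (a new reading comes with each control period).
- robot.read_camera(name): name is "scene" or "top" or "wrist"; returns the picture (384x512x3 uint8, red, green, blue); there is no depth.
- robot.camera_model(name): a dict with "fx", "fy", "cx", "cy" (pixels), "R" (3x3) and "t" (3): a world point X has camera coordinates R X + t; the wrist camera has in their place "mount" (4x4, takes a point from camera to tool coordinates, whose origin is the TCP and whose axes are the flange's). Camera axes: x right, y down, z forward; pixel columns grow to the right and rows downward; lengths in m; the calibration is good to about 2 mm. A picture is of the moment at which its call begins: read the wrist's pose just before it. camera_model takes no time and is no camera call.
- robot.close_job(): hands the job in; it is judged then, once.
Trained networks look in the newest picture that a camera, given by its name, has taken for a name from the list of things; names that differ only in an ending like _2 or _b are one class to them, and where a whole thing is asked for, a point or a joint stands for the part that bears it (a point fixed in the world has none). Each returns a list of dicts, best first, with "conf" (0 to 1); they miss things now and then, are a little off and sometimes report something else, mostly with a low value. They report only what shows in the picture. A call takes as long as a camera call. They do not tell look-alikes from the thing itself.
- robot.outline_of(camera, target): "pixels" (384x512 bool, what is visible of it) and "pixel" ([column, row] in pixels, amid what is visible of it).
The state is a dict: "t": time; "q": joint angles; "dq": joint speeds; "joint_torque": joint torques, N m; "tool_pos": TCP position; "orientation": TCP orientation; "force": force on the tool from outside, world axes, zero at the start; "wrist_torque": the same for the moment, N m; "opening": finger opening in m; "gripper_force": force on a finger pad.
Only numpy, scipy, OpenCV 4.12 (cv2) and the standard library are available. Lean on these libraries where they do the work, as an engineer would, in place of code of your own. Each camera call takes 0.05 s, during which the arm holds its last target. There are 200 camera calls.

### The job

Pick up the yellow twin-wheel roller and roll it slowly, with steady downward pressure, along the teal tile sheet from one end to the other, so that all four raised tiles click down level with the metal end strips. Then stand the roller back on its wheels on the grey mat. Press the tiles only with the roller, not with the fingers, and leave the terracotta sheet alone.

Things in the scene. Friction and masses are not known exactly. Their poses are not given: they have to be found in the camera images.
- roller: Yellow hand roller, about 0.5 kg, standing on two free-turning black wheels (40 mm diameter, 54 wide, axles along x at y = -26, +26 mm); rolls along y. Origin: bottom centre, level with the wheels' undersides; z up. Carriage 68 (x) by 64 mm (y), top at z = 49. Black grip block 24 mm thick (x), 70 long (y), z = 49 to 95, pinched across x from above. Starts on the mat.
- teal: Sheet of four TEAL tiles, fixed to the counter: the one to roll. Dark carrier 76 (x) by 276 mm (y). Origin: centre of underside, at counter height; z up. Tiles 68 (x) by 59 mm (y) at y = -93, -31, 31, 93. Tile tops start 17 to 18 mm high and go down to 14 mm, level with 13 mm wide metal end strips. A tile gives way at about 4 N, without tilting, and stays down.
- terra: Splashback sheet of the same make and sizes with four TERRACOTTA tiles, also raised; fixed to the counter. To be left alone. Origin and axes as for the teal sheet.
- mat: Grey mat, 140 mm (x) by 160 mm (y), 4 mm thick, fixed to the counter. Origin: centre of its underside, z up.
- teal_tile1 (a joint): How far the teal tile at y = -93 mm of the teal sheet has gone down, in m: 0 to 0.001 at the start, 0.004 fully down.
- teal_tile2 (a joint): How far the teal tile at y = -31 mm of the teal sheet has gone down, in m: 0 to 0.001 at the start, 0.004 fully down.
- teal_tile3 (a joint): How far the teal tile at y = 31 mm of the teal sheet has gone down, in m: 0 to 0.001 at the start, 0.004 fully down.
- teal_tile4 (a joint): How far the teal tile at y = 93 mm of the teal sheet has gone down, in m: 0 to 0.001 at the start, 0.004 fully down.
There are look-alikes about, which are no part of the job. What is shaped like the roller but green or purple is not meant.

How it is judged:
By the outcome, as a careful person would: the job done as asked, in the order asked, and still so for the second after the job is handed in, with the robot touching nothing.
It also fails if it takes over 51 s, if anything falls off the work surface, if the arm or the gripper's body presses on something with over 40 N, if the wrist force passes 120 N, or if a joint passes its speed limit or range.

## Working session

There is one attempt and no reset: what is moved stays moved. The work goes in short steps, Python scripts to look and compute and a tool call to move; the robot and the scene stay as the last step left them, time stands still between calls to the robot, and variables do not carry over. Pictures are saved under pics/ and viewed, at most 10 in all, crops included, and the job is handed in when it is done.

Besides the shell and the picture viewer there is one more tool, called after "Call:" as name([rows], argument=value, ...), one row to a line, values as JSON. carry_out: Moves the arm, as the interface text tells. Its arguments: {"type":"object","properties":{"rows":{"type":"array"},"jaw":{"type":"number"},"force":{"type":"number"}},"required":["rows"]}

```bash
ls; mkdir -p pics; python3 - <<'E'
from plant import robot
import cv2,numpy as np
s=robot.read_state(); print(s['t'],s['tool_pos'],s['orientation'],s['opening'],robot.grip_depth)
a=robot.read_camera('scene');b=robot.read_camera('top')
cv2.imwrite('pics/a.png',np.vstack([a])[:,:,::-1]);cv2.imwrite('pics/b.png',cv2.resize(b,(800,600))[:,:,::-1])
for c in ('scene','top'): print(robot.camera_model(c))
for c in ('top','scene'):
  for n in ('roller','teal','terra','mat'):
    for d in robot.outline_of(c,n): 
      r=cv2.minAreaRect(np.argwhere(d['pixels'])[:,::-1].astype(np.float32)); print(c,n,d['conf'],d['pixel'],r)
E
```

```text
pics
0.0 [ 0.19985243 -0.5651321   0.21759236] [-3.09455153e+00 -5.30857532e-01  2.54757860e-04] 0.09314099798920505 0.0188
{'fx': 470.4552782650655, 'fy': 470.4552782650655, 'cx': 252.88734392398445, 'cy': 194.97893279514258, 'R': array([[ 5.43322747e-01,  8.39523689e-01,  6.05711621e-04],
       [ 6.72104589e-01, -4.34539927e-01, -5.99541887e-01],
       [-5.03066411e-01,  3.26151847e-01, -8.00343151e-01]]), 't': array([-0.3018841 , -0.30802347,  1.56510298])}
{'fx': 350.2802603683117, 'fy': 350.2802603683117, 'cx': 259.7017353611727, 'cy': 190.18333952798832, 'R': array([[ 0.00549996, -0.99996034,  0.00700441],
       [-0.99739036, -0.0059898 , -0.07194858],
       [ 0.07198769, -0.00659042, -0.99738375]]), 't': array([0.01311187, 0.5228631 , 0.93794593])}
top roller 0.89 [146.1, 252.3] ((143.38766479492188, 254.96713256835938), (28.788314819335938, 40.04193115234375), 42.87890625)
top roller 0.72 [118.2, 133.2] ((114.22452545166016, 131.83584594726562), (42.447792053222656, 27.45899200439453), 47.48955535888672)
top teal 0.69 [282.9, 143.9] ((279.31787109375, 144.29127502441406),
[... 552 characters left out ...]
69384765625), 9.462322235107422)
scene roller 0.65 [338.5, 150.7] ((336.60394287109375, 149.03961181640625), (30.846153259277344, 33.433250427246094), 84.2894058227539)
scene roller 0.57 [394.3, 174.3] ((395.0606689453125, 174.35549926757812), (33.22449493408203, 30.94363784790039), 8.746162414550781)
scene teal 0.6 [256.5, 251.8] ((259.0323486328125, 251.30357360839844), (30.761682510375977, 106.84266662597656), 56.47552490234375)
scene terra 0.64 [230.1, 199.7] ((232.0604248046875, 199.8842315673828), (27.159332275390625, 98.89422607421875), 57.63336181640625)
scene mat 0.96 [335.0, 163.1] ((335.98284912109375, 158.9623260498047), (40.800968170166016, 56.77376174926758), 65.55604553222656)
```

View pics/b.png

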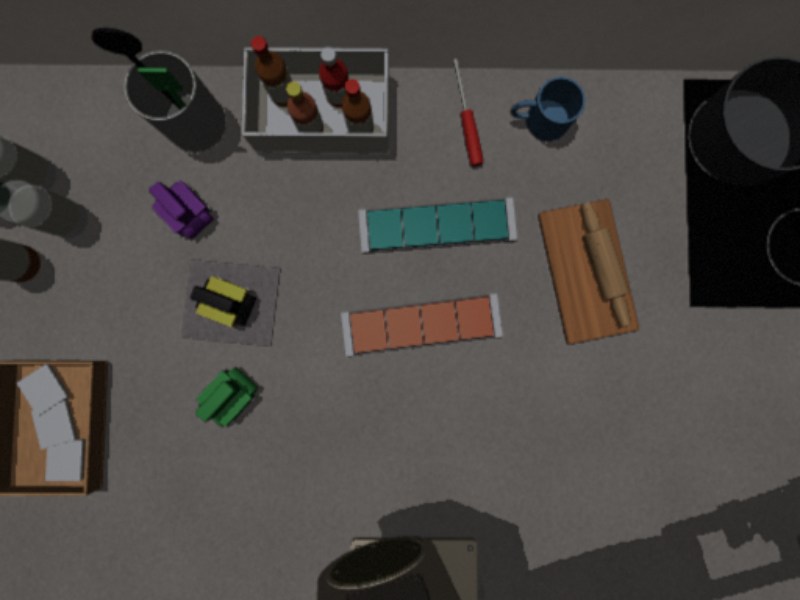

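View pics/a.png

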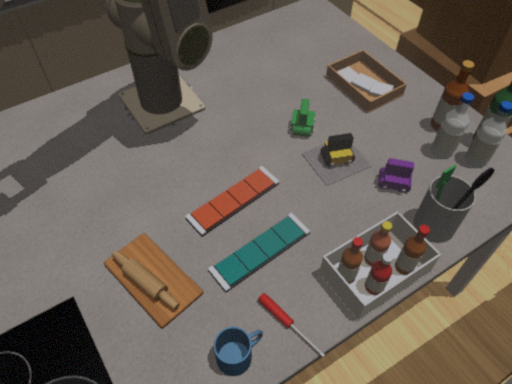

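Top view (800×600 scaling): yellow roller on the mat at about (224,302), teal sheet (437,225), terracotta (422,325), and green and purple decoys at (226,397) and (181,209). The scene view agrees: roller (338,150), teal (260,250).

```bash
cat > h.py <<'E'
import numpy as np,cv2
from plant import robot
from scipy.spatial.transform import Rotation as Ro
def cam(name,st=None):
    m=robot.camera_model(name); K=np.array([[m['fx'],0,m['cx']],[0,m['fy'],m['cy']],[0,0,1]])
    if 'mount' in m:
        T=np.eye(4);T[:3,:3]=Ro.from_rotvec(st['orientation']).as_matrix();T[:3,3]=st['tool_pos']
        T=np.linalg.inv(T@m['mount']); return K,T[:3,:3],T[:3,3]
    return K,m['R'],m['t']
def toplane(c,px,z):
    K,R,t=c; d=(R.T@np.linalg.inv(K)@np.c_[px,np.ones(len(px))].T).T; o=-R.T@t
    return o+d*((z-o[2])/d[:,2])[:,None]
def proj(c,X):
    K,R,t=c; p=(K@(R@np.asarray(X).T+t[:,None])).T; return p[:,:2]/p[:,2:]
def masks(im):
    h=cv2.cvtColor(im,cv2.COLOR_RGB2HSV); H,S,V=[h[...,i].astype(int) for i in range(3)]
    return dict(teal=(abs(H-85)<10)&(S>120)&(V>50),yel=(abs(H-29)<5)&(S>120)&(V>80),terra=(H<13)&(S>120)&(V>90))
def big(m,k=1):
    n,l,s,_=cv2.connectedComponentsWithStats(m.astype(np.uint8)); o=np.argsort(-s[1:,4])[:k]+1
    return np.isin(l,o)
def rect(c,m,z):
    P=toplane(c,np.argwhere(m)[:,::-1].astype(float),z)[:,:2]
    (a,b),(w,h),an=cv2.minAreaRect((P*1000).astype(np.float32)); return np.round([a,b,w,h,an],1)
E
python3 - <<'E'
from h import *
for n in('top','scene'):
    im=robot.read_camera(n);c=cam(n);M=masks(im)
    k=cv2.morphologyEx(M['teal'].astype(np.uint8),cv2.MORPH_CLOSE,np.ones((5,5)))
    print(n,'teal',rect(c,big(k),.0175))
    k=cv2.morphologyEx((M['yel']).astype(np.uint8),cv2.MORPH_CLOSE,np.ones((13,13)))
    print('yel',rect(c,big(k),.053))
    for d in robot.outline_of(n,'mat')[:1]: print('mat',rect(c,d['pixels'],.004))
    for d in robot.outline_of(n,'roller'): print('roller',d['conf'],d['pixel'],toplane(c,[d['pixel']],.07))
    # mat corners from top view
    if n=='top': print('matc',toplane(c,np.array([[192,262],[280,264],[272,346],[184,337]])/1.5625,.004))
    if n=='top':print('grip',toplane(c,np.array([[195,292],[253,308]])/1.5625,.099))
E
```

```text
top teal [653.  -38.2  67.4 242.7   5.2]
yel [512.9 327.9  63.7  67.4  68.9]
mat [512.1 326.7 160.  141.8  84.3]
roller 0.89 [145.7, 254.8] [[0.35246161 0.30569507 0.07      ]]
roller 0.86 [142.0, 192.7] [[0.51075789 0.3197809  0.07      ]]
roller 0.59 [115.8, 132.8] [[0.6668741  0.39258846 0.07      ]]
matc [[0.58425961 0.39658622 0.004     ]
 [0.58168347 0.24025102 0.004     ]
 [0.4362151  0.25111459 0.004     ]
 [0.45116849 0.40617468 0.004     ]]
grip [[0.52323564 0.3535051  0.099     ]
 [0.49818566 0.26035443 0.099     ]]
scene teal [654.3 -42.1  67.8 240.    5. ]
yel [530.6 317.8  63.6  28.8  62.6]
mat [511.1 325.5 163.2 143.6  84.1]
roller 0.89 [339.2, 151.3] [[0.53398691 0.30691181 0.07      ]]
roller 0.63 [301.2, 119.4] [[0.3711306  0.29278965 0.07      ]]
roller 0.62 [398.0, 174.5] [[0.68807905 0.38799796 0.07      ]]
```

```bash
cat >> h.py <<'E'
def rel(pos,th,st=None):
    "shift (mm) in tool axes and turn (deg, tool axes) from the current pose to TCP pos, tool down, tool x at th deg"
    st=st or robot.read_state(); R=Ro.from_rotvec(st['orientation']); t=np.radians(th)
    G=Ro.from_matrix(np.c_[[np.cos(t),np.sin(t),0],[np.sin(t),-np.cos(t),0],[0,0,-1]])
    return np.round(R.inv().apply(np.array(pos)-st['tool_pos'])*1000,1),np.round((R.inv()*G).as_rotvec(degrees=True),2)
E
python3 - <<'E'
from h import *
st=robot.read_state(); print(st['t']); print(robot.camera_model('wrist'))
print(rel([.45,-.1,.23],50)); print(rel([.512,.327,.23],72))
for th in (72,):
  t=np.radians(th);G=np.c_[[np.cos(t),np.sin(t),0],[np.sin(t),-np.cos(t),0],[0,0,-1]]
  s={'orientation':Ro.from_matrix(G).as_rotvec(),'tool_pos':np.array([.512,.327,.23])}
  print(proj(cam('wrist',s),[[.512,.327,.099],[.512,.327,.053]]))
E
```

```text
0.8
{'fx': 290.27558962730825, 'fy': 290.27558962730825, 'cx': 255.11250380857862, 'cy': 191.49165724704434, 'mount': array([[ 3.17494721e-05, -9.62658514e-01, -2.70718646e-01,
         7.53807315e-02],
       [ 9.99999943e-01, -6.07546573e-05,  3.33318225e-04,
         8.12978726e-04],
       [-3.37319045e-04, -2.70718641e-01,  9.62658456e-01,
        -1.67177493e-01],
       [ 0.00000000e+00,  0.00000000e+00,  0.00000000e+00,
         1.00000000e+00]])}
(array([ 390.9, -355.8,  -11.3]), array([  0.  ,   0.  , -30.53]))
(array([ 591.7, -737.7,  -11.4]), array([  0.  ,   0.  , -52.53]))
[[254.24771616 183.79101357]
 [254.34378549 174.48331397]]
```

Call:
carry_out([
  [30,-27,-1,0,0,-2],
  [74,-67,-3,0,0,-6],
  [118,-107,-4,0,0,-10],
  [162,-147,-5,0,0,-13],
  [206,-187,-6,0,0,-17],
  [250,-227,-7,0,0,-20],
  [294,-267,-8,0,0,-24],
  [335,-308,-9,0,0,-27],
  [366,-350,-10,0,0,-30],
  [391,-397,-11,0,0,-33],
  [416,-444,-11,0,0,-36],
  [443,-491,-11,0,0,-39],
], jaw=0)

```text
t: 2.3
tool_pos: [0.5414, 0.1038, 0.2352]
orientation: [2.74, 1.537, 0.001]
force: [0.3, -1.4, 1.1]
opening: 0.0931
gripper_force: 0.0
```

```bash
python3 -c "
from h import *
print(rel([.512,.327,.23],72))"
```

```text
(array([ 175.1, -141.4,    5.1]), array([  0.05,  -0.02, -13.42]))
```

I sent millimetres where the interface takes metres. The speed cap kept the motion safe, and I'll use metres from here.

Call:
carry_out([
  [0.03,-0.024,0.001,0,0,-2.3],
  [0.065,-0.052,0.002,0,0,-5],
  [0.1,-0.08,0.003,0,0,-8],
  [0.135,-0.108,0.004,0,0,-10.5],
  [0.16,-0.13,0.005,0,0,-12.5],
  [0.175,-0.141,0.005,0,0,-13.4],
  [0.175,-0.141,0.005,0,0,-13.4],
  [0.175,-0.141,0.005,0,0,-13.4],
])

```text
t: 3.3
tool_pos: [0.5125, 0.3236, 0.2298]
orientation: [2.544, 1.842, -0.0]
force: [0.1, -0.9, 0.2]
opening: 0.0933
gripper_force: 0.0
```

```bash
python3 - <<'E'
from h import *
st=robot.read_state(); im=robot.read_camera('wrist'); c=cam('wrist',st); M=masks(im)
print(st['tool_pos'],st['t'],rel([.512,.327,.23],72,st))
k=cv2.morphologyEx(M['yel'].astype(np.uint8),cv2.MORPH_CLOSE,np.ones((35,35)))
print('yel',rect(c,big(k),.053))
cv2.imwrite('pics/w.png',cv2.resize(im,(768,576))[:,:,::-1])
E
```

```text
[0.5124686  0.32358311 0.22984339] 3.3 (array([ 3.1, -1.5, -0.2]), array([ 0.01,  0.03, -0.2 ]))
yel [512.6 326.9  63.2  68.   69. ]
```

View pics/w.png

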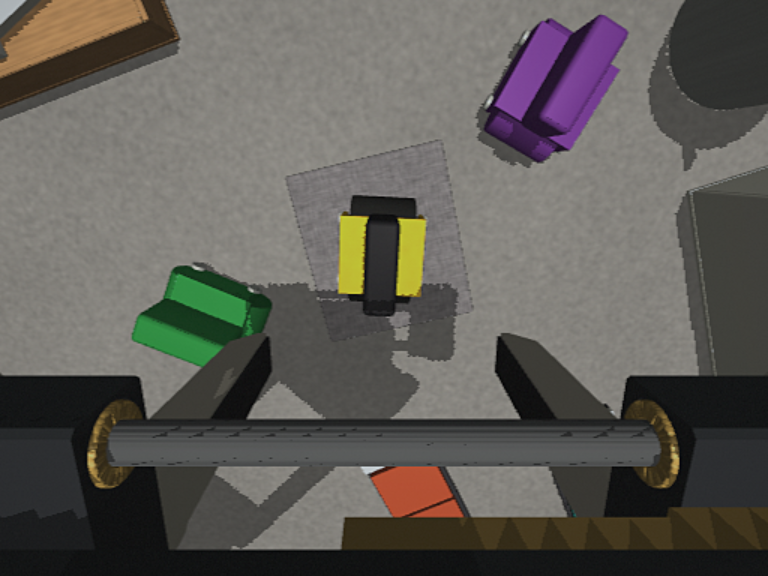

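Wrist view: the yellow roller is centred at (380,255), with its grip nearly vertical in the image. Yellow rectangle fit is 63×68 mm, which matches, so I'm descending.

```bash
python3 -c "
from h import *
print(rel([.5126,.327,.058],69))"
```

```text
(array([  3.5,  -1.1, 171.9]), array([0.02, 0.02, 2.77]))
```

Call:
carry_out([
  [0.002,0,0.02,0,0,1.4],
  [0.003,-0.001,0.055,0,0,2.5],
  [0.0035,-0.001,0.09,0,0,2.8],
  [0.0035,-0.001,0.12,0,0,2.8],
  [0.0035,-0.001,0.145,0,0,2.8],
  [0.0035,-0.001,0.16,0,0,2.8],
  [0.0035,-0.001,0.169,0,0,2.8],
  [0.0035,-0.001,0.172,0,0,2.8],
  [0.0035,-0.001,0.172,0,0,2.8],
])

```text
t: 4.47
tool_pos: [0.5126, 0.3285, 0.0585]
orientation: [2.588, 1.781, 0.002]
force: [-0.8, 0.5, 0.2]
opening: 0.0929
gripper_force: 0.0
```

Call:
carry_out([
  [0,0,0,0,0,0],
  [0,0,0,0,0,0],
  [0,0,0,0,0,0],
  [0,0,0,0,0,0],
  [0,0,0,0,0,0],
  [0,0,0,0,0,0],
  [0,0,0,0,0,0],
  [0,0,0,0,0,0],
], jaw=255, force=45)

```text
t: 5.48
tool_pos: [0.5122, 0.3283, 0.0578]
orientation: [2.588, 1.781, -0.0]
force: [0.4, -0.4, 0.7]
opening: 0.0233
gripper_force: 45.0
```

```bash
python3 -c "
from h import *
y=np.radians(95.2);u=np.array([np.cos(y),np.sin(y)]);c=np.array([.6535,-.0395])
s=robot.read_state();print(s['tool_pos'],s['force'],s['opening'],s['gripper_force'])
print(c+.104*u,c-.104*u)
for z in(.13,):print(rel([*(c+.104*u),z],95.2))"
```

```text
[0.51218439 0.32826739 0.05780915] [ 0.42033212 -0.42193594  0.6641303 ] 0.023251622075020597 44.99956548213959
[0.64407421 0.06407198] [ 0.66292579 -0.14307198]
(array([-199.6,  217.6,  -72.2]), array([ -0.  ,   0.  , -26.13]))
```

Call:
carry_out([
  [0,0,-0.01,0,0,0],
  [0,0,-0.03,0,0,0],
  [-0.01,0.01,-0.05,0,0,-1],
  [-0.03,0.033,-0.06,0,0,-4],
  [-0.057,0.062,-0.06,0,0,-7],
  [-0.084,0.092,-0.06,0,0,-11],
  [-0.111,0.121,-0.06,0,0,-14],
  [-0.138,0.15,-0.06,0,0,-18],
  [-0.162,0.176,-0.06,0,0,-21],
  [-0.182,0.198,-0.06,0,0,-23.5],
  [-0.196,0.212,-0.058,0,0,-25.5],
  [-0.202,0.219,-0.055,0,0,-26.1],
])

```text
t: 6.98
tool_pos: [0.6454, 0.0603, 0.1141]
orientation: [2.119, 2.318, 0.001]
force: [-0.1, 1.0, -5.0]
opening: 0.0238
gripper_force: 45.0
```

Call:
carry_out([
  [0,0,0.008,0,0,0],
  [0,0,0.02,0,0,0],
  [0,0,0.025,0,0,0],
  [0,0,0.025,0,0,0],
])

```text
t: 7.48
tool_pos: [0.6437, 0.0619, 0.0867]
orientation: [-2.117, -2.319, 0.002]
force: [-0.3, -0.1, -4.0]
opening: 0.0236
gripper_force: 45.0
```

```bash
python3 - <<'E'
from h import *
y=np.radians(95.2);u=np.array([np.cos(y),np.sin(y)]);c=np.array([.6535,-.0395])
s=robot.read_state();print(s['t'],s['tool_pos'],s['force'],rel([*(c+.101*u),.0678],95.2,s))
a=robot.read_camera('wrist');b=robot.read_camera('top');d=robot.read_camera('scene')
W=cv2.resize(a,(512,384));
T=cv2.resize(d[170:300,190:330],(288,267)); 
V=np.zeros((384,800,3),np.uint8);V[:,:512]=W;V[:267,512:]=T
T2=cv2.resize(b[110:250,210:350],(800,800))[150:530]
cv2.imwrite('pics/c.png',V[:,:,::-1])
cv2.imwrite('pics/d.png',cv2.resize(d[190:300,190:330],(800,600),interpolation=2)[:,:,::-1])
E
```

```text
7.475 [0.64366245 0.06194606 0.08672642] [-0.29989162 -0.06349299 -4.03439266] (array([-0.9,  0.6, 18.9]), array([-0.11, -0.01,  0.  ]))
```

View pics/c.png

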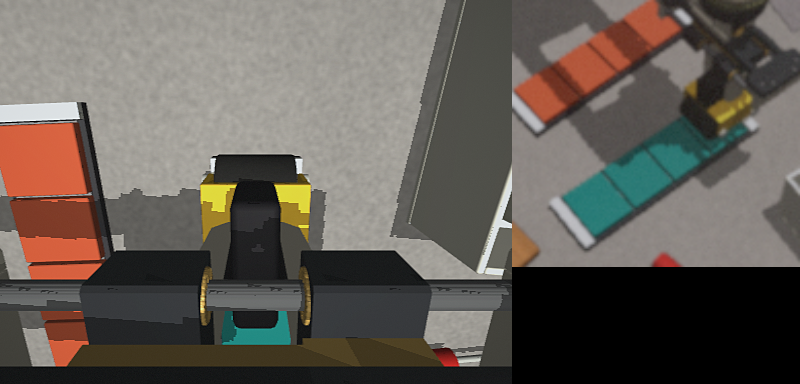

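Wrist view: the roller at (255,200) sits centred on the strip, whose white edges show evenly at 210 and 300. Lowering onto the end of the sheet.

Call:
carry_out([
  [-0.001,0.0005,0.004,0,0,0],
  [-0.001,0.0005,0.008,0,0,0],
  [-0.001,0.0005,0.012,0,0,0],
  [-0.001,0.0005,0.014,0,0,0],
  [-0.001,0.0005,0.016,0,0,0],
  [-0.001,0.0005,0.018,0,0,0],
  [-0.001,0.0005,0.019,0,0,0],
  [-0.001,0.0005,0.0195,0,0,0],
])

```text
t: 8.62
tool_pos: [0.6453, 0.0604, 0.0686]
orientation: [2.119, 2.319, 0.0]
force: [-2.1, 0.2, -1.8]
opening: 0.0236
gripper_force: 45.0
```

Call:
carry_out([
  [0,0,0.0005,0,0,0],
  [0,0,0.001,0,0,0],
  [0,0,0.0015,0,0,0],
  [0,0,0.002,0,0,0],
])

```text
t: 9.12
tool_pos: [0.6454, 0.0604, 0.0677]
orientation: [2.119, 2.319, 0.0]
force: [-7.2, -0.1, 10.0]
opening: 0.0243
gripper_force: 45.0
```

Call:
carry_out([
  [-0.002,0,0.0005,0,0,0],
  [-0.005,0,0.0005,0,0,0],
  [-0.0085,0,0.0005,0,0,0],
  [-0.012,0,0.0005,0,0,0],
  [-0.0155,0,0.0005,0,0,0],
  [-0.019,0,0.0005,0,0,0],
  [-0.0225,0,0.0005,0,0,0],
  [-0.026,0,0.0005,0,0,0],
  [-0.0295,0,0.0005,0,0,0],
  [-0.033,0,0.0005,0,0,0],
  [-0.0365,0,0.0005,0,0,0],
  [-0.04,0,0.0005,0,0,0],
])

```text
t: 10.62
tool_pos: [0.6491, 0.0205, 0.0677]
orientation: [2.118, 2.319, 0.001]
force: [-7.0, -0.2, 11.6]
opening: 0.0237
gripper_force: 45.0
```

```bash
python3 - <<'E'
from h import *
s=robot.read_state();print(s['t'],s['tool_pos'],s['force'],s['wrist_torque'])
a=robot.read_camera('wrist')
cv2.imwrite('pics/e.png',cv2.resize(a[90:330,100:420],(800,600))[:,:,::-1])
E
```

```text
10.625 [0.64913567 0.0204876  0.06770749] [-6.99342973 -0.19475013 11.60078526] [-0.05975437  1.54003675  0.04117022]
```

View pics/e.png

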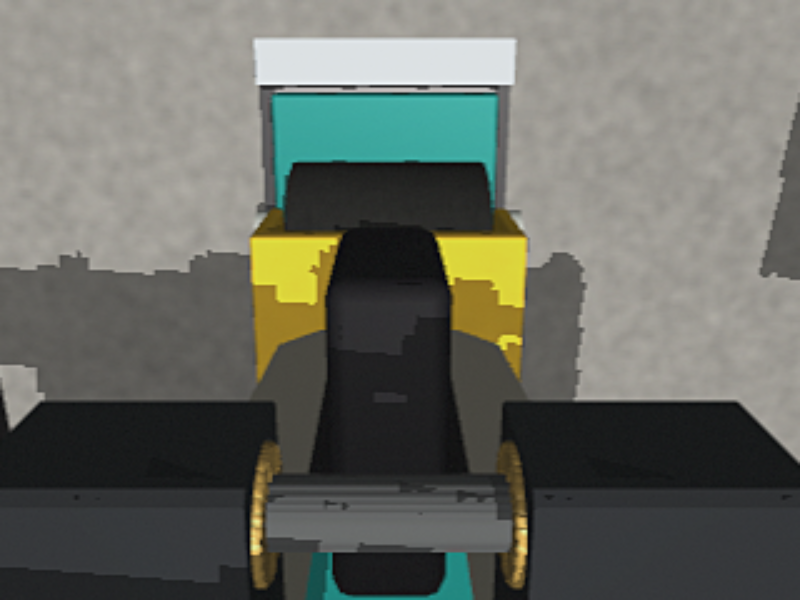

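The roller is centred on the sheet (wheel 290–490, tile 275–497), and the tile behind it looks level with the strip. Continuing with the same pressure.

Call:
carry_out([
  [-0.0035,0,0,0,0,0],
  [-0.007,0,0,0,0,0],
  [-0.0105,0,0,0,0,0],
  [-0.014,0,0,0,0,0],
  [-0.0175,0,0,0,0,0],
  [-0.021,0,0,0,0,0],
  [-0.0245,0,0,0,0,0],
  [-0.028,0,0,0,0,0],
  [-0.0315,0,0,0,0,0],
  [-0.035,0,0,0,0,0],
  [-0.0385,0,0,0,0,0],
  [-0.042,0,0,0,0,0],
])

```text
t: 12.18
tool_pos: [0.653, -0.0214, 0.0677]
orientation: [2.118, 2.319, 0.001]
force: [-5.8, 0.6, 10.6]
opening: 0.0239
gripper_force: 45.0
```

Call:
carry_out([
  [-0.0035,0,0,0,0,0],
  [-0.007,0,0,0,0,0],
  [-0.0105,0,0,0,0,0],
  [-0.014,0,0,0,0,0],
  [-0.0175,0,0,0,0,0],
  [-0.021,0,0,0,0,0],
  [-0.0245,0,0,0,0,0],
  [-0.028,0,0,0,0,0],
  [-0.0315,0,0,0,0,0],
  [-0.035,0,0,0,0,0],
  [-0.0385,0,0,0,0,0],
  [-0.042,0,0,0,0,0],
])

```text
t: 13.68
tool_pos: [0.6569, -0.0635, 0.0676]
orientation: [2.118, 2.319, 0.001]
force: [-4.8, -0.4, 10.0]
opening: 0.0235
gripper_force: 45.0
```

```bash
python3 - <<'E'
from h import *
y=np.radians(95.2);u=np.array([np.cos(y),np.sin(y)]);c=np.array([.6535,-.0395])
s=robot.read_state();print(s['t'],s['tool_pos'],s['force'],s['wrist_torque'],rel([*(c-.103*u),.0678],95.2,s))
a=robot.read_camera('wrist')
cv2.imwrite('pics/f.png',cv2.resize(a[90:330,100:420],(800,600))[:,:,::-1])
E
```

```text
13.675 [ 0.65685317 -0.06348018  0.06764634] [-4.83575463 -0.40623022  9.96749888] [-0.07817844  1.23534818  0.06185967] (array([-78.8,  -1.1,  -0.1]), array([ 0.07,  0.04, -0.02]))
```

View pics/f.png

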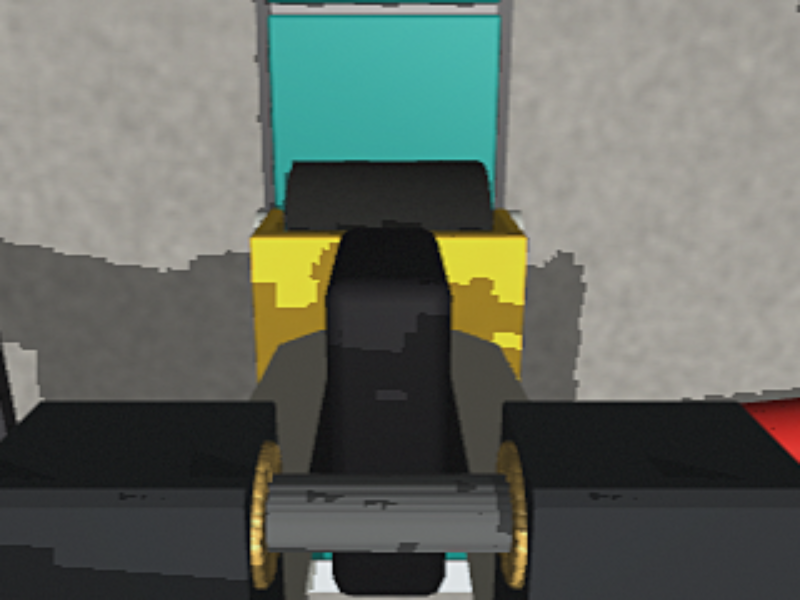

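Still centred (wheel 288–490, tile 270–500). Rolling the last 78 mm.

Call:
carry_out([
  [-0.0035,0,0,0,0,0],
  [-0.007,0,0,0,0,0],
  [-0.0105,0,0,0,0,0],
  [-0.014,0,0,0,0,0],
  [-0.0175,0,0,0,0,0],
  [-0.021,0,0,0,0,0],
  [-0.0245,0,0,0,0,0],
  [-0.028,0,0,0,0,0],
  [-0.0315,0,0,0,0,0],
  [-0.035,0,0,0,0,0],
  [-0.0385,0,0,0,0,0],
  [-0.042,0,0,0,0,0],
])

```text
t: 15.22
tool_pos: [0.6608, -0.1054, 0.0677]
orientation: [2.118, 2.318, 0.001]
force: [-5.7, 0.9, 9.1]
opening: 0.0238
gripper_force: 45.0
```

Call:
carry_out([
  [-0.0035,0,0,0,0,0],
  [-0.007,0,0,0,0,0],
  [-0.0105,0,0,0,0,0],
  [-0.014,0,0,0,0,0],
  [-0.0175,0,0,0,0,0],
  [-0.021,0,0,0,0,0],
  [-0.0245,0,0,0,0,0],
  [-0.028,0,0,0,0,0],
  [-0.0315,0,0,0,0,0],
  [-0.0345,0,0,0,0,0],
  [-0.036,0,0,0,0,0],
  [-0.036,0,0,0,0,0],
])

```text
t: 16.73
tool_pos: [0.6641, -0.1416, 0.0677]
orientation: [2.118, 2.318, 0.0]
force: [-5.1, -0.4, 9.2]
opening: 0.0238
gripper_force: 45.0
```

Call:
carry_out([
  [0,0,-0.003,0,0,0],
  [0,0,-0.01,0,0,0],
  [0,0,-0.025,0,0,0],
  [0,0,-0.045,0,0,0],
  [0,0,-0.06,0,0,0],
  [0,0,-0.065,0,0,0],
])

```text
t: 17.48
tool_pos: [0.6646, -0.1411, 0.1335]
orientation: [2.117, 2.317, 0.002]
force: [-0.3, -0.1, -4.7]
opening: 0.0237
gripper_force: 45.0
```

```bash
python3 - <<'E'
from h import *
s=robot.read_state();print(s['t'],s['tool_pos'],s['force'],rel([.5116,.327,.13],84.3,s),rel([.5116,.327,.068],84.3,s))
E
```

```text
17.475 [ 0.66458516 -0.14111202  0.13350678] [-0.27934741 -0.1343161  -4.71424538] (array([ 480. , -110.2,    2.5]), array([ 0.2 ,  0.06, 10.87])) (array([ 480.1, -110.4,   64.5]), array([ 0.2 ,  0.06, 10.87]))
```

Call:
carry_out([
  [0.02,-0.005,0,0,0,0.5],
  [0.06,-0.014,0,0,0,1.5],
  [0.108,-0.025,0,0,0,2.5],
  [0.158,-0.036,0,0,0,3.6],
  [0.208,-0.048,0,0,0,4.7],
  [0.258,-0.059,0,0,0,5.8],
  [0.308,-0.071,0,0,0,7],
  [0.358,-0.082,0,0,0,8],
  [0.403,-0.093,0,0,0,9],
  [0.44,-0.101,0,0,0,10],
  [0.465,-0.107,0,0,0,10.5],
  [0.48,-0.11,0.005,0,0,10.8],
])

```text
t: 18.98
tool_pos: [0.5092, 0.3291, 0.1255]
orientation: [-2.326, -2.111, 0.0]
force: [0.5, -0.8, -5.0]
opening: 0.0236
gripper_force: 45.0
```

Call:
carry_out([
  [0,0,0.012,0,0,0],
  [0,0,0.03,0,0,0],
  [0,0,0.045,0,0,0],
  [0,0,0.052,0,0,0],
  [0,0,0.054,0,0,0],
])

```text
t: 19.6
tool_pos: [0.5104, 0.3268, 0.071]
orientation: [-2.328, -2.109, 0.002]
force: [-0.2, -0.9, -4.5]
opening: 0.0238
gripper_force: 45.0
```

```bash
python3 - <<'E'
from h import *
s=robot.read_state();print(s['t'],s['tool_pos'],s['force'],rel([.5116,.327,.058],84.3,s))
a=robot.read_camera('wrist');d=robot.read_camera('scene')
V=np.zeros((540,800,3),np.uint8);V[:240,:320]=cv2.resize(a,(320,240));V[:240,320:640]=cv2.resize(d[100:220,270:430],(320,240))
V[240:]=cv2.resize(d[205:295,200:320],(400,300),interpolation=2)[:, :].repeat(1,0) if 0 else cv2.resize(d[212:290,206:314],(800,300),interpolation=2)
cv2.imwrite('pics/g.png',V[:,:,::-1])
E
```

```text
19.6 [0.51037288 0.32677313 0.07097851] [-0.24204474 -0.86068375 -4.46766268] (array([ 0.4,  1.2, 13. ]), array([-0.06,  0.04,  0.03]))
```

View pics/g.png

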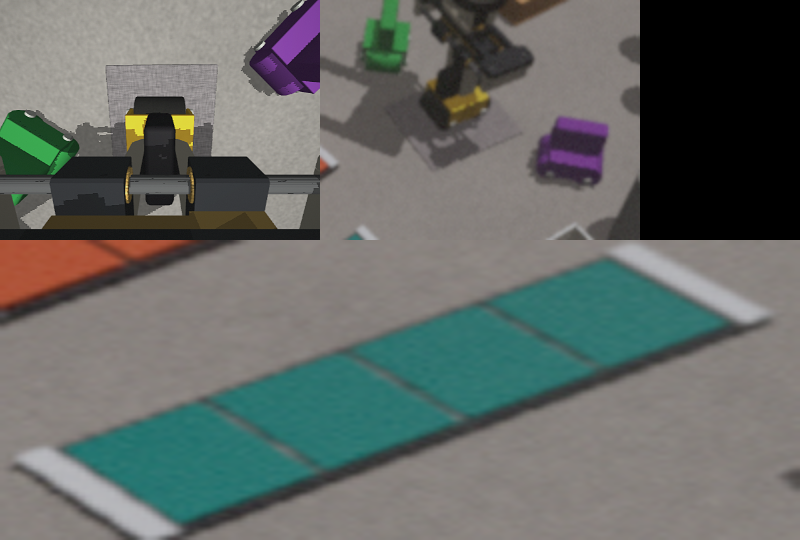

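The tiles look level with the strips, and the roller is over the mat. Lowering it.

Call:
carry_out([
  [0,0.001,0.004,0,0,0],
  [0,0.001,0.008,0,0,0],
  [0,0.001,0.0105,0,0,0],
  [0,0.001,0.012,0,0,0],
  [0,0.001,0.013,0,0,0],
  [0,0.001,0.013,0,0,0],
])

```text
t: 20.45
tool_pos: [0.5115, 0.3273, 0.0588]
orientation: [-2.328, -2.11, -0.0]
force: [-0.0, -0.6, -5.3]
opening: 0.024
gripper_force: 45.0
```

Call:
carry_out([
  [0,0,0.0005,0,0,0],
  [0,0,0.001,0,0,0],
  [0,0,0.001,0,0,0],
])

```text
t: 20.82
tool_pos: [0.5116, 0.3273, 0.0579]
orientation: [2.328, 2.11, 0.0]
force: [0.9, -1.1, -4.7]
opening: 0.024
gripper_force: 45.0
```

Call:
carry_out([
  [0,0,0.0005,0,0,0],
  [0,0,0.001,0,0,0],
  [0,0,0.001,0,0,0],
])

```text
t: 21.2
tool_pos: [0.5117, 0.3277, 0.0578]
orientation: [-2.328, -2.11, -0.001]
force: [-3.9, -0.6, 5.8]
opening: 0.0238
gripper_force: 45.0
```

Contact is at the original grasp height (0.0578), so the roller never slipped in the grip and the wheels really ran at strip level. Easing off and releasing.

Call:
carry_out([
  [0,0,-0.0005,0,0,0],
  [0,0,-0.0008,0,0,0],
])

```text
t: 21.45
tool_pos: [0.5117, 0.3275, 0.0578]
orientation: [2.328, 2.11, 0.001]
force: [-1.4, 0.6, 1.3]
opening: 0.0239
gripper_force: 45.0
```

Call:
carry_out([
  [0,0,0,0,0,0],
  [0,0,0,0,0,0],
  [0,0,0,0,0,0],
  [0,0,0,0,0,0],
  [0,0,0,0,0,0],
  [0,0,0,0,0,0],
  [0,0,0,0,0,0],
  [0,0,0,0,0,0],
], jaw=0)

```text
t: 22.45
tool_pos: [0.5116, 0.3273, 0.0576]
orientation: [2.328, 2.11, 0.0]
force: [0.6, -0.2, -0.6]
opening: 0.0926
gripper_force: 0.0
```

Call:
carry_out([
  [0,0,-0.008,0,0,0],
  [0,0,-0.025,0,0,0],
  [0,0,-0.055,0,0,0],
  [0,0,-0.09,0,0,0],
  [0,0,-0.13,0,0,0],
  [0,0,-0.16,0,0,0],
  [0,0,-0.175,0,0,0],
  [0,0,-0.175,0,0,0],
])

```text
t: 23.45
tool_pos: [0.5122, 0.3276, 0.2343]
orientation: [2.327, 2.109, 0.004]
force: [-0.5, 0.5, 0.1]
opening: 0.0929
gripper_force: 0.0
```

```bash
python3 - <<'E'
from h import *
s=robot.read_state();print(s['t'],s['tool_pos'],s['force'])
a=robot.read_camera('wrist');c=cam('wrist',s)
k=cv2.morphologyEx(masks(a)['yel'].astype(np.uint8),cv2.MORPH_CLOSE,np.ones((35,35)));print(rect(c,big(k),.053))
cv2.imwrite('pics/k.png',a[:,:,::-1])
E
```

```text
23.45 [0.5122238  0.32764685 0.23433774] [-0.54990012  0.54786488  0.08515977]
[511.9 325.9  62.7  68.2  84.3]
```

View pics/k.png

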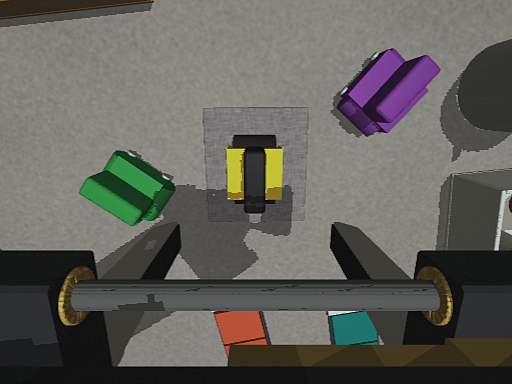

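The roller at (255,175) stands centred on the mat with the gripper well clear. Handing in.

```bash
python3 -c "
from plant import robot
print(robot.close_job())"
```

```text
the job is handed in; nothing more can be done
None
```

I rolled the teal sheet end to end at about 14 N. All four tiles look level with the end strips, the roller is back on its wheels in the middle of the mat, and I handed the job in at about 23.5 s; the judge's result was not shown.

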